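Open the stuck juice bottle

ROBOT

A 6-joint arm with a two-finger parallel gripper is mounted at the origin on the work surface. World frame = base frame: x ahead of the robot, y to its left, z up, the work surface at z = 0. Lengths are in m, angles in rad, forces in N, time in s.
With the tool pointing down it reaches from about 0.375 to 0.825 m from the base axis. Payload 5.5 kg.
Tool frame: the origin (TCP) lies between the finger pads; the fingertips stand arm.finger_overhang ahead of it and the grasp point (between the pads) lies 5 mm behind it (arm.finger_overhang is the distance from the TCP to the fingertips, in m); z points along the fingers, y is the line along which they close (so a half turn about z gives the same grasp; the last joint's range is limited). The gripper opens to 85 mm and grips with 20 to 120 N. Pads are 22 mm wide; open, the fingers measure 114 mm over their backs; the gripper's body (76 mm by 85 mm) begins 54 mm behind the grasp point. The pads swing forward as they close: fully open they stand 13 mm farther back than shut.
Start: joints at [1.307, 0.314, -0.047, 1.21, 0, 1.571], TCP at [0.156, 0.579, 0.245] pointing down, gripper open.
Joint ranges: [-2.67, 2.67], [-0.69, 1.73], [-1.03, 1.25], [-2.08, 2.16], [-1.42, 1.45], [-3.14, 3.14]. Speed limits (rad/s): [2.39, 2.39, 3.01, 3.14, 3.14, 3.14].

INTERFACE

Orientations are given as a unit quaternion [w, x, y, z].
In Python, from plant import arm, vision, workorder gives the robot as it stands. The module is installed in compiled form; this text tells all that it offers.
- The arm moves only by the tool servo_tool, never from a script. Its argument "increments" is a list of rows, each a list of 3 entries, a list of its own where there are three numbers: the shift along the tool's x, y, z in m, then the turn about the tool's z in degrees, then the finger opening in m, from 0 to 0.0854. A call has 1 to 8 rows; each row is the pose to reach, as a shift and turn from the pose commanded when the call began, along the tool's axes at that moment; what a row does not reach only later rows make up. A row lasts 1/8 s, in which the tool goes at most 62.5 mm and 10.7 degrees, less where a joint would pass 70% of its speed; a pose out of reach is approached as far as the arm can. A call with a gripper value outside its range is refused whole. The fingers move at their own pace and stop on an object; the grip force is fixed at half the most. Time passes only in rows, so rows that repeat a pose let the fingers close. It gives the time, the measured TCP pose, the force, the opening and the grip force at its end, in the units of the state.
- arm.sense(): the state, without advancing time (a new reading comes with each control period).
- vision.grab_frame(name): name is "scene" or "side" or "wrist"; returns the picture (480x640x3 uint8, red, green, blue); there is no depth.
- vision.camera_model(name): a dict with "camera_matrix" (3x3 intrinsics, pixels), "k1" (the pictures are not rectified: a ray, as slopes to the right and down, at radius r is drawn at 1 + k1 r^2 times it, then the intrinsics apply), "T" (4x4, takes a point from camera to world coordinates). Camera axes: x right, y up, looking along -z (the intrinsics and any distortion apply to the point x, -y, -z); pixel columns grow to the right and rows downward; lengths in m; the calibration is good to about 2 mm. A picture is of the moment at which its call begins: read the wrist's pose just before it. camera_model takes no time and is no camera call; for the wrist camera it gives the pose at the moment of the call.
- workorder.job_done(): hands the job in; it is judged then, once.
The state is a dict: "clock": time; "joints": joint angles; "dq": joint speeds; "joint_efforts": joint torques, N m; "eef_pos": TCP position; "tcp_rot": TCP orientation; "contact_force": force on the tool from outside, world axes, zero at the start; "torque": the same for the moment, N m; "width": finger opening in m; "grip_force": force on a finger pad.
Only numpy, scipy, OpenCV 4.12 (cv2) and the standard library are available. Lean on these libraries where they do the work, as an engineer would, in place of code of your own. Each camera call takes 0.05 s, during which the arm holds its last target. There are 200 camera calls.

TASK

The wide white cap of the square bottle is stuck. Break it loose with a short hard anticlockwise twist, then keep turning it lightly without forcing it past its end stop, lift it off once it comes freely (the bottle stays standing in its grey stand), and set the cap down gently, right way up and flat, in the shallow metal tray. Leave the other things where they are.

Things in the scene. Friction and masses are not known exactly. Their poses are not given: they have to be found in the camera images.
- cap: White twist cap: a twelve-sided ribbed drum 56 mm across the flats (58 mm over corners), 36 mm tall, open below, 40 g. Origin: centre of its underside; z up its axis; x points to the middle of a flat (flats follow every 30 degrees). It starts on the bottle, its underside 106 mm above the bottle's, with 1 to 1.5 mm of play. It can not be tightened further.
- cap_top (a point): Centre of the cap's top face, 36 mm above its underside.
- bottle: Square milky bottle, 88 mm wide, 100 mm tall to the shoulder, neck of 17 mm radius under the cap, 0.8 kg. It stands loose in its stand: it can not turn there, but pulling on a cap that is still held lifts it. Origin: centre of its underside; z up. Grip the cap hard (25 N or more) to break it; once loose, grip it lightly (about 8 N), so that at the end stop it slips in the fingers.
- bottle_mouth (a point): Centre of the bottle's mouth, 138 mm above its underside; the neck's top 32 mm stand inside the cap, which must rise that far to come clear.
- bottle_thread (a point): On the bottle's axis at the cap's lower edge. For the first 25 degrees or so of anticlockwise turn (seen from above) the cap's seal resists with 0.3 to 0.5 N m, then it is broken for good and the cap turns easily. Two lugs still hold it down until 80 to 125 degrees in all, different each time; 20 degrees further is a solid end stop. Only in those last 20 degrees does it lift off.
- stand: Grey open-topped square stand, 108 mm wide, 56 mm tall, fixed to the table; the bottle stands 8.5 mm above its underside. Origin: centre of its underside; z up.
- dish: Shallow square metal tray, 150 mm wide, 14 mm tall, walls and floor 5 mm thick, fixed to the table. Origin: centre of its underside; z up.
- dish_in (a point): Centre of the metal tray's inner floor, 5 mm above the table.
- cup: Blue cup, 66 mm wide, 75 mm tall, loose; to be left alone. Origin: centre of its underside.
- spoon: White spoon, 150 mm long, loose, lying flat; to be left alone. Origin: its underside.
- jug: Clear jug, 100 mm wide plus its handle, 120 mm tall, loose; to be left alone. Origin: centre of its underside.
- mould_a: Mint-green ice-lolly mould with white lids, 245 x 160 mm, 117 mm tall over its handles; to be left alone. Origin: centre of its underside.
Not all that is in view belongs to the job. There is more than one size of the cap; the one meant has the size given above. Of the things that look like the dish, the larger one is meant.

How it is judged:
On the way, in this order (a step that is already met when the one before it is completed fails the run):
1. the cap, still on the neck, has been broken loose (turned by more than 55 degrees) (angle between the x axis of cap and the x axis of bottle, either way round above 0.96 rad and z of cap in the frame of bottle below 0.112 m), for 0.1 s.
2. the cap is lifted clear of the neck (z of cap in the frame of bottle above 0.142 m), for 0.1 s.
At the end, for the whole second after the job is handed in: The cap lies flat and right way up (within 6 degrees) at rest on the metal tray's floor, its centre within 50 mm of the tray's centre; the bottle stands upright, fully down in its stand (horizontal distance between cap and dish_in below 0.05 m and z of cap in the frame of dish_in between -0.004 and 0.004 m and angle between cap's own z axis and vertical below 0.1 rad and linear speed of cap below 0.02 m/s and z of bottle in the frame of stand below 0.013 m and angle between bottle's own z axis and vertical below 0.06 rad); the robot touches nothing.
It fails at once if the bottle is pulled up out of its seat by more than 15 mm (z of bottle in the frame of stand above 0.0235 m).
It fails at once if the bottle is tipped by more than 7 degrees (angle between bottle's own z axis and vertical above 0.12 rad).
It fails at once if the cap is forced: it loads the bottle with more than 60 N in all, as when wrenched against its end stop (contact force between cap and bottle above 60 N).
It fails at once if the cap is dropped or thrown (faster than 0.5 m/s out of the fingers) (contact force between the fingers and cap below 0.05 N and linear speed of cap above 0.5 m/s).
It fails at once if a bystander is moved by more than 30 mm (distance of any of cup, spoon, jug, mould_a from where it was at the start of the episode above 0.03 m).
It also fails if it takes over 69 s, if anything falls off the work surface, if the arm or the gripper's body presses on something with over 40 N, if the wrist force passes 120 N, or if a joint passes its speed limit or range.

## Working session

There is one attempt and no reset: what is moved stays moved. The work goes in short steps, Python scripts to look and compute and a tool call to move; the robot and the scene stay as the last step left them, time stands still between calls to the robot, and variables do not carry over. Pictures are saved under pics/ and viewed, at most 10 in all, crops included, and the job is handed in when it is done.

Besides the shell and the picture viewer there is one more tool, called after "Call:" by a JSON object that holds its "api" and its "payload", one argument or row to a line. servo_tool: Moves the arm, as the interface text tells. Its arguments: {"type":"object","properties":{"increments":{"type":"array"}},"required":["increments"]}

```bash
mkdir -p pics; cat > h.py <<'E'
import numpy as np, cv2
from plant import arm, vision, workorder
def ray(m,u,v):
    K=np.array(m["camera_matrix"]);T=np.array(m["T"]);k=m["k1"]
    d=np.array([(u-K[0,2])/K[0,0],(v-K[1,2])/K[1,1]]);s=d.copy()
    for _ in range(30): s=d/(1+k*(s@s))
    return T[:3,3],T[:3,:3]@np.array([s[0],-s[1],-1])
def at(m,u,v,z):
    o,r=ray(m,u,v);return o+r*(z-o[2])/r[2]
def proj(m,p):
    K=np.array(m["camera_matrix"]);T=np.array(m["T"]);c=T[:3,:3].T@(np.array(p)-T[:3,3])
    s=np.array([c[0],-c[1]])/-c[2];s=s*(1+m["k1"]*(s@s))
    return np.array([K[0,0]*s[0]+K[0,2],K[1,1]*s[1]+K[1,2]])
def save(n,f):
    m=vision.camera_model(n);im=vision.grab_frame(n);cv2.imwrite(f"pics/{f}.png",im[:,:,::-1]);return m,im
E
python3 - <<'E'
from h import *
s=arm.sense();print(s, arm.finger_overhang)
for n in("scene","side","wrist"):
    m,_=save(n,n+"0");print(n,np.round(m["T"],3).tolist(),m["camera_matrix"],m["k1"])
E
```

```text
{'clock': 0.0, 'joints': array([ 1.30697635e+00,  3.14237833e-01, -4.80682801e-02,  1.21017605e+00,
       -2.72418058e-05,  1.57079834e+00]), 'dq': array([ 0.00015489, -0.00105574, -0.00055879,  0.00071435,  0.0012896 ,
       -0.0003756 ]), 'joint_efforts': array([ 5.61548386e-04, -5.39583564e+01,  3.39753985e+01,  1.88517908e-02,
       -2.75083499e-05, -6.39777191e-07]), 'eef_pos': array([0.15632979, 0.57871741, 0.24443218]), 'tcp_rot': array([-9.73634216e-05,  1.31528718e-01,  9.91312002e-01, -8.37384525e-04]), 'contact_force': array([ 0.70115334, -0.24409666,  1.07791524]), 'torque': array([ 0.05016975,  0.0526493 , -0.00188244]), 'grip_force': 0.0, 'width': 0.08544737186049185} 0.014
scene [[-0.878, -0.404, 0.259, 0.914], [0.479, -0.741, 0.47, 0.566], [0.002, 0.537, 0.844, 1.332], [0.0, 0.0, 0.0, 1.0]] [[603.9615875    0.         320.73523733]
 [  0.         603.9615875  245.87167919]
 [  0.           0.           1.        ]] 0.005838836973209597
side [[-0.945, 0.245, -0.218, 0.305], [-0.328, -0.722, 0.609, 0.572], [-0.008, 0.646, 0.763, 0.968], [0.0, 0.0, 0.0, 1.0]] [[480.34483127   0.         322.60510206]
 [  0.         480.34483127 238.72077498]
 [  0.           0.           1.        ]] -0.03803688116392784
wrist [[0.261, -0.917, -0.302, 0.078], [0.965, 0.247, 0.084, 0.6], [-0.002, -0.314, 0.95, 0.373], [0.0, 0.0, 0.0, 1.0]] [[397.54570047   0.         312.06252836]
 [  0.         397.54570047 239.64524254]
 [  0.           0.           1.        ]] -0.08558804559162482
```

View pics/scene0.png

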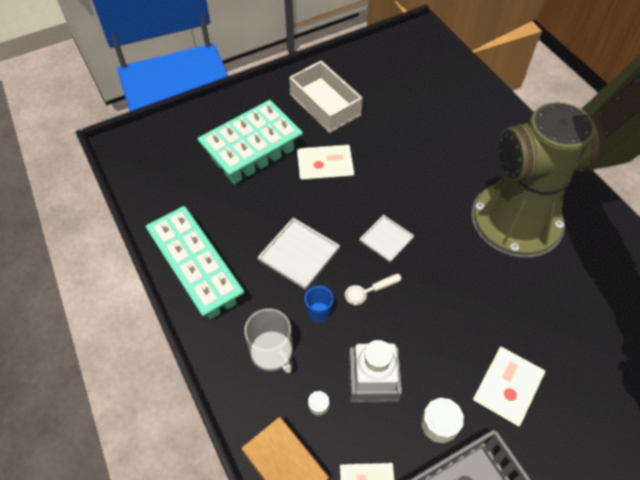

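View pics/side0.png

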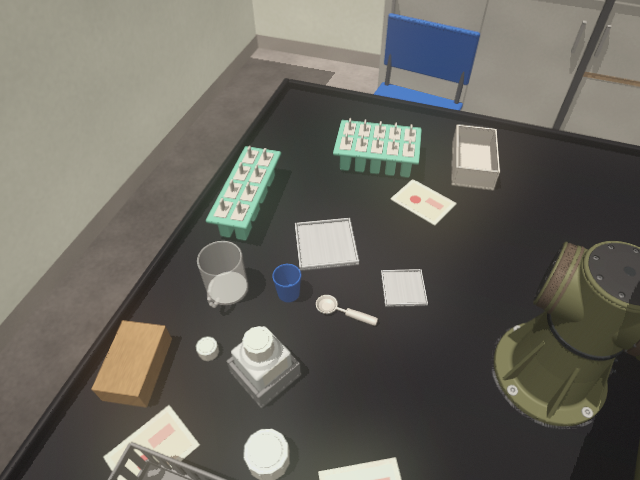

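The scene view shows the bottle's cap top at about (379,353), the big tray at (299,252), the cup at (319,303), the spoon at (372,290) and the jug at (269,340). In the side view the cap top is at (258,341) and the big tray at (327,243).

```bash
python3 - <<'E'
from h import *
A=vision.camera_model("scene");B=vision.camera_model("side");np.set_printoptions(precision=4,suppress=True)
print("base",proj(A,[0,0,0]),proj(B,[0,0,0]),"tcp",proj(A,[.156,.579,.245]),proj(B,[.156,.579,.245]))
def tri(a,b):
    o1,r1=ray(A,*a);o2,r2=ray(B,*b);M=np.stack([r1,-r2],1);t=np.linalg.lstsq(M,o2-o1,rcond=None)[0]
    p,q=o1+r1*t[0],o2+r2*t[1];return (p+q)/2,np.linalg.norm(p-q)
print("cap",at(A,379,350,.1505),at(B,258,337,.1505),tri((379,350),(258,337)))
print("dish",at(A,299,252,.008),at(B,327,243,.008))
print("cup",at(A,319,295,.075),at(B,287,272,.075)," jug",at(A,269,330,.12),at(B,221,260,.12))
a=cv2.resize(cv2.imread("pics/scene0.png")[300:430,310:440],None,fx=4,fy=4,interpolation=2)
b=cv2.resize(cv2.imread("pics/wrist0.png"),None,fx=.4,fy=.4)
c=cv2.resize(cv2.imread("pics/side0.png")[300:430,195:325],None,fx=4,fy=4,interpolation=2)
a=cv2.resize(a,(400,400));c=cv2.resize(c,(400,400));o=np.zeros((600,800,3),np.uint8);o[:400,:400]=a;o[:400,400:]=c;o[400:592,:256]=b
cv2.imwrite("pics/crop.png",o)
E
```

```text
base [516.9312 218.5388] [547.6822 372.3332] tcp [686.6443 402.7378] [452.1185 694.0862]
cap [0.5685 0.1923 0.1505] [0.5748 0.1918 0.1505] (array([0.5716, 0.1959, 0.1603]), np.float64(0.0009098672598021781))
dish [ 0.5664 -0.182   0.008 ] [ 0.5637 -0.1835  0.008 ]
cup [ 0.5977 -0.0164  0.075 ] [ 0.605  -0.0188  0.075 ]  jug [0.7461 0.0279 0.12  ] [0.7424 0.0279 0.12  ]
```

View pics/crop.png

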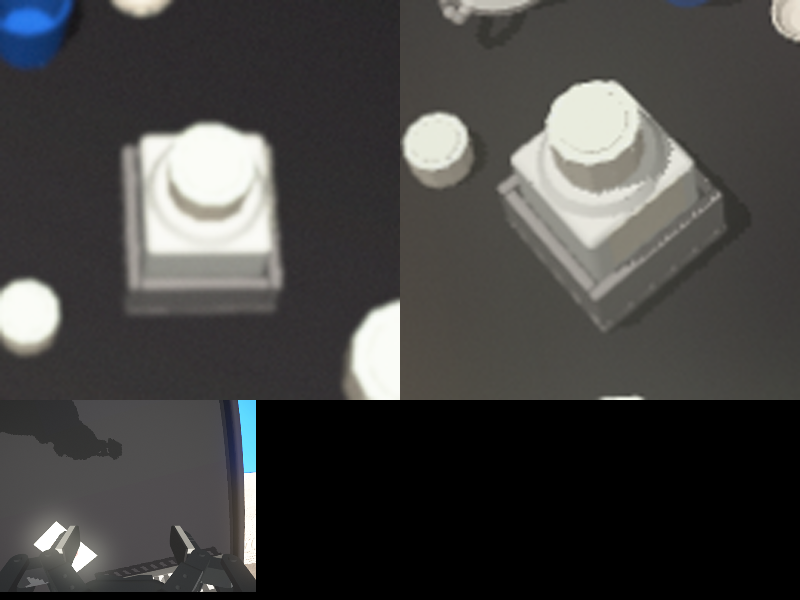

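Call:
{"api": "servo_tool", "payload": {
  "increments": [
    [[-0.06, -0.032, 0], 10, 0.0854],
    [[-0.12, -0.063, 0], 20, 0.0854],
    [[-0.175, -0.092, 0], 30, 0.0854],
    [[-0.23, -0.121, 0], 40, 0.0854],
    [[-0.285, -0.15, 0], 50, 0.0854],
    [[-0.34, -0.179, 0], 60, 0.0854],
    [[-0.395, -0.208, 0], 70, 0.0854],
    [[-0.44, -0.232, 0], 80, 0.0854]
  ]
}}

```text
clock: 1.15
eef_pos: [0.522, 0.2388, 0.2452]
tcp_rot: [-0.0, 0.74, 0.673, 0.0]
contact_force: [-0.3, 1.4, 0.6]
width: 0.0851
grip_force: 0.0
```

```bash
python3 - <<'E'
from h import *
np.set_printoptions(precision=4,suppress=True)
s=arm.sense();print(s["clock"],s["eef_pos"],s["tcp_rot"],s["joints"])
A=vision.camera_model("scene");B=vision.camera_model("side")
print(at(A,378.2,353,.1505),at(B,258,339,.1505))
for c in[((147,250),(271,250)),((138,135),(147,250)),((138,135),(268,135))]:
    p,q=[at(A,310+u/3.077,300+v/3.077,.1085) for u,v in c];d=q-p
    print(p,q,np.linalg.norm(d),np.degrees(np.arctan2(d[1],d[0])))
E
```

```text
1.15 [0.522  0.2388 0.2452] [-0.0001  0.74    0.6726  0.    ] [ 0.4291  0.2645 -0.113   1.1933  0.0001  2.0951]
[0.5735 0.1972 0.1505] [0.5731 0.1957 0.1505]
[0.6322 0.2175 0.1085] [0.5579 0.258  0.1085] 0.084693240280646 151.41299243437172
[0.5949 0.1418 0.1085] [0.6322 0.2175 0.1085] 0.08440686552511632 63.784942571022285
[0.5949 0.1418 0.1085] [0.5142 0.1858 0.1085] 0.0919700995866481 151.4174434237981
```

Call:
{"api": "servo_tool", "payload": {
  "increments": [
    [[-0.018, 0.027, 0], 10, 0.0854],
    [[-0.037, 0.055, 0], 20, 0.0854],
    [[-0.037, 0.055, 0], 30, 0.0854],
    [[-0.037, 0.055, 0], 30, 0.0854],
    [[-0.037, 0.055, 0], 30, 0.0854]
  ]
}}

```text
clock: 1.78
eef_pos: [0.5718, 0.199, 0.2451]
tcp_rot: [-0.0, 0.887, 0.462, -0.0]
contact_force: [-0.2, 0.5, -0.4]
width: 0.0854
grip_force: 0.0
```

```bash
python3 - <<'E'
from h import *
np.set_printoptions(precision=4,suppress=True)
s=arm.sense();print(s["clock"],s["eef_pos"],s["tcp_rot"],s["joints"])
m,im=save("wrist","w1");print(proj(m,[.5733,.1965,.1505]))
a=vision.grab_frame("wrist")
E
```

```text
1.775 [0.5718 0.199  0.2451] [-0.      0.8867  0.4623 -0.0002] [ 0.3348  0.3243 -0.0326  1.2143  0.      2.5152]
[317.27   251.5058]
```

View pics/w1.png

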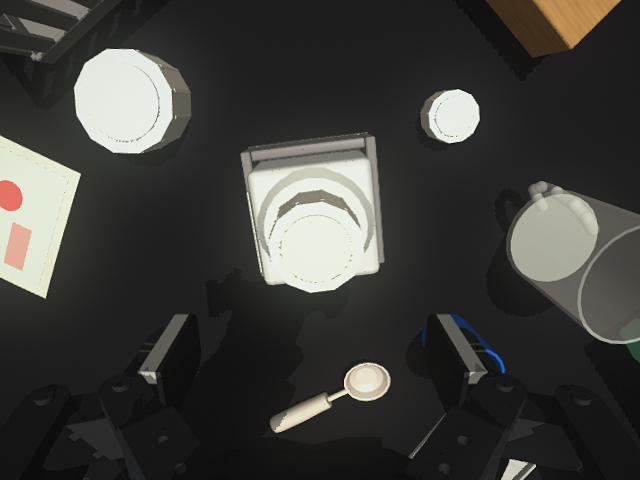

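The wrist view shows the cap top centred near (316,248), which agrees with the projected estimate (317,251). I'll refine its centre and flats from the pixels.

```bash
python3 - <<'E'
from h import *
from scipy.optimize import minimize
np.set_printoptions(precision=4,suppress=True)
m=vision.camera_model("wrist");im=cv2.imread("pics/w1.png")
g=cv2.cvtColor(im,6)
b=np.array([90,90]);x0,y0=255,190
t=(g>225).astype(np.uint8)
# score: edge strength along projected 12-gon
gf=cv2.GaussianBlur(g,(0,0),.8).astype(float);gx=cv2.Sobel(gf,cv2.CV_64F,1,0);gy=cv2.Sobel(gf,cv2.CV_64F,0,1);mag=np.hypot(gx,gy)
def poly(c,yaw,r=.029,n=12):
    P=[]
    for k in range(12):
        a=yaw+np.pi/12+k*np.pi/6;P.append([c[0]+r*np.cos(a),c[1]+r*np.sin(a),.1505])
    P=np.array(P+[P[0]]);L=np.concatenate([np.linspace(P[i],P[i+1],8,endpoint=False) for i in range(12)])
    return np.array([proj(m,p) for p in L])
def sc(c,yaw,r=.029):
    q=poly(c,yaw,r).astype(np.float32);return cv2.remap(mag.astype(np.float32),q[:,0],q[:,1],1).mean()
best=[]
for yaw in np.radians(np.arange(0,30,3)):
  for dx in np.arange(-.006,.0061,.001):
    for dy in np.arange(-.006,.0061,.001): best.append((sc((.5733+dx,.1965+dy),yaw),.5733+dx,.1965+dy,np.degrees(yaw)))
best.sort(reverse=True);print(np.array(best[:8]))
c=best[0][1:3]
for d in range(0,30,2): print(d,round(sc(c,np.radians(d)),1),end="; ")
o=im.copy()
for p in poly(c,np.radians(best[0][3])): cv2.circle(o,tuple(int(round(v*1)) for v in p),0,(0,0,255),-1)
cv2.imwrite("pics/w1o.png",cv2.resize(np.hstack([o[160:310,245:395],im[160:310,245:395]]),None,fx=2.6,fy=2.6,interpolation=0))
# bottle yaw: shoulder edge left/right
E
```

```text
[[244.7351   0.5733   0.1985   3.    ]
 [244.6565   0.5743   0.1985   3.    ]
 [241.0792   0.5733   0.1985   0.    ]
 [239.5267   0.5743   0.1985   6.    ]
 [236.3295   0.5733   0.1985   6.    ]
 [234.5118   0.5743   0.1985   0.    ]
 [230.0833   0.5733   0.1985  27.    ]
 [224.9267   0.5743   0.1985   9.    ]]
0 241.1; 2 243.3; 4 244.8; 6 236.3; 8 229.3; 10 217.5; 12 210.7; 14 205.5; 16 206.7; 18 203.3; 20 206.7; 22 209.3; 24 216.4; 26 224.5; 28 233.0;
```

View pics/w1o.png

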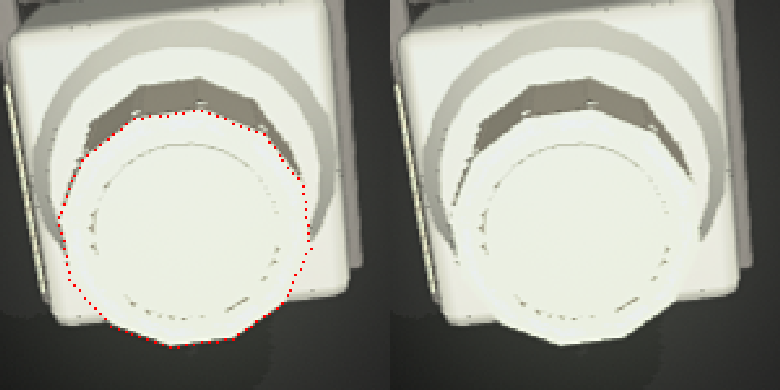

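The overlay fits well: cap centre (0.5737, 0.1985), flats at 3° + 30k. I'll align to −27° and descend.

Call:
{"api": "servo_tool", "payload": {
  "increments": [
    [[0.0007, 0.0018, 0.03], -8, 0.0854],
    [[0.0007, 0.0018, 0.06], -8, 0.0854],
    [[0.0007, 0.0018, 0.085], -8, 0.0854],
    [[0.0007, 0.0018, 0.1], -8, 0.0854],
    [[0.0007, 0.0018, 0.11], -8, 0.0854],
    [[0.0007, 0.0018, 0.118], -8, 0.0854],
    [[0.0007, 0.0018, 0.118], -8, 0.0854]
  ]
}}

```text
clock: 2.75
eef_pos: [0.574, 0.1983, 0.1272]
tcp_rot: [-0.0, 0.853, 0.522, -0.0]
contact_force: [-0.2, -0.1, -0.3]
width: 0.0855
grip_force: 0.0
```

Call:
{"api": "servo_tool", "payload": {
  "increments": [
    [[0, 0, 0], 0, 0.07],
    [[0, 0, 0], 0, 0.065],
    [[0, 0, 0], 0, 0.06],
    [[0, 0, 0], 0, 0.058],
    [[0, 0, 0], 0, 0.056],
    [[0, 0, 0], 0, 0.055]
  ]
}}

```text
clock: 3.5
eef_pos: [0.5743, 0.1984, 0.1275]
tcp_rot: [0.0, 0.853, 0.522, 0.0]
contact_force: [0.0, -0.3, 1.9]
width: 0.0558
grip_force: 32.7
```

Call:
{"api": "servo_tool", "payload": {
  "increments": [
    [[0, 0, 0], 0, 0.05],
    [[0, 0, 0], 0, 0.05],
    [[0, 0, 0], 0, 0.05]
  ]
}}

```text
clock: 3.88
eef_pos: [0.5744, 0.1984, 0.1276]
tcp_rot: [0.0, 0.853, 0.522, 0.0]
contact_force: [-0.2, 0.5, 4.7]
width: 0.0555
grip_force: 63.4
```

Call:
{"api": "servo_tool", "payload": {
  "increments": [
    [[0, 0, 0], -6, 0.05],
    [[0, 0, 0], -12, 0.05],
    [[0, 0, 0], -18, 0.05]
  ]
}}

```text
clock: 4.25
eef_pos: [0.5749, 0.1995, 0.1277]
tcp_rot: [-0.001, 0.76, 0.65, 0.002]
contact_force: [-0.2, 7.7, 3.7]
width: 0.055
grip_force: 63.4
```

```bash
python3 - <<'E'
from h import *
np.set_printoptions(precision=4,suppress=True)
s=arm.sense();print(s["torque"],s["joint_efforts"],s["grip_force"],s["contact_force"],s["joints"])
E
```

```text
[ 1.4775  0.0728 -0.2112] [ -3.3576 -54.2475  28.3779   1.3392  -2.0286   0.6335] 63.37767365388572 [-0.1926  7.6562  3.7403] [ 0.3329  0.3962 -0.2059  0.9664  0.0024  2.0601]
```

Call:
{"api": "servo_tool", "payload": {
  "increments": [
    [[0, 0, 0], -6, 0.05],
    [[0, 0, 0], -12, 0.05],
    [[0, 0, 0], -16, 0.05],
    [[0, 0, 0], -16, 0.05]
  ]
}}

```text
clock: 4.75
eef_pos: [0.5742, 0.1986, 0.1277]
tcp_rot: [-0.0, 0.663, 0.748, 0.0]
contact_force: [-0.9, 0.6, 5.8]
width: 0.055
grip_force: 63.6
```

```bash
python3 - <<'E'
from h import *
np.set_printoptions(precision=4,suppress=True)
s=arm.sense();print(s["torque"],s["joint_efforts"][5],s["contact_force"],s["joints"][5],s["width"])
E
```

```text
[0.0391 0.142  0.049 ] -0.14719043858349323 [-0.9242  0.5717  5.7764] 1.7831049406495503 0.054996038739932085
```

Call:
{"api": "servo_tool", "payload": {
  "increments": [
    [[0, 0, 0], 0, 0.0555],
    [[0, 0, 0], 0, 0.0555],
    [[0, 0, 0], 0, 0.0555]
  ]
}}

```text
clock: 5.12
eef_pos: [0.5742, 0.1985, 0.1275]
tcp_rot: [-0.0, 0.663, 0.748, 0.0]
contact_force: [-1.8, -0.1, 5.5]
width: 0.0556
grip_force: 31.2
```

Call:
{"api": "servo_tool", "payload": {
  "increments": [
    [[0, 0, 0], 0, 0.056],
    [[0, 0, 0], 0, 0.056],
    [[0, 0, 0], 0, 0.056]
  ]
}}

```text
clock: 5.5
eef_pos: [0.5738, 0.1981, 0.1269]
tcp_rot: [-0.0, 0.663, 0.748, -0.0]
contact_force: [1.0, 0.1, -0.2]
width: 0.0562
grip_force: 0.2
```

Call:
{"api": "servo_tool", "payload": {
  "increments": [
    [[0, 0, 0], 0, 0.0558],
    [[0, 0, 0], 0, 0.0558],
    [[0, 0, 0], -7, 0.0558],
    [[0, 0, 0], -14, 0.0558],
    [[0, 0, 0], -21, 0.0558],
    [[0, 0, 0], -28, 0.0558],
    [[0, 0, 0], -28, 0.0558]
  ]
}}

```text
clock: 6.38
eef_pos: [0.5739, 0.1982, 0.1272]
tcp_rot: [-0.0, 0.463, 0.886, -0.0]
contact_force: [0.5, 0.8, 0.6]
width: 0.0559
grip_force: 6.6
```

```bash
python3 - <<'E'
from h import *
np.set_printoptions(precision=4,suppress=True)
s=arm.sense();print(s["torque"],s["joint_efforts"][5],s["contact_force"],s["joints"][5],s["width"])
E
```

```text
[ 0.0361 -0.0628  0.0089] -0.42075706645846367 [0.5454 0.8189 0.5902] 1.295894273454008 0.05594434919846785
```

Call:
{"api": "servo_tool", "payload": {
  "increments": [
    [[0, 0, 0], -6, 0.0558],
    [[0, 0, 0], -12, 0.0558],
    [[0, 0, 0], -18, 0.0558],
    [[0, 0, 0], -23, 0.0558],
    [[0, 0, 0], -23, 0.0558]
  ]
}}

```text
clock: 7.0
eef_pos: [0.574, 0.1983, 0.1272]
tcp_rot: [-0.0, 0.278, 0.961, -0.0]
contact_force: [0.8, -0.3, -0.2]
width: 0.0561
grip_force: 6.6
```

Call:
{"api": "servo_tool", "payload": {
  "increments": [
    [[0, 0, -0.001], 0, 0.0557],
    [[0, 0, -0.002], 0, 0.0557],
    [[0, 0, -0.003], 0, 0.0557],
    [[0, 0, -0.003], 0, 0.0557]
  ]
}}

```text
clock: 7.5
eef_pos: [0.5733, 0.1981, 0.1293]
tcp_rot: [-0.001, 0.277, 0.961, -0.0]
contact_force: [1.7, 1.9, -9.5]
width: 0.056
grip_force: 10.5
```

```bash
cat > q.py <<'E'
from h import *
np.set_printoptions(precision=4,suppress=True)
s=arm.sense();print(s["clock"],s["torque"],s["joint_efforts"][5],s["contact_force"],s["joints"][5],s["width"],s["grip_force"],s["eef_pos"])
E
python3 q.py
```

```text
7.5 [ 0.1983 -0.1668 -0.0103] -0.05722176167182624 [ 1.6741  1.8568 -9.5017] 0.8935192082816228 0.05600281779559379 10.533046027994715 [0.5733 0.1981 0.1293]
```

Still held at 85°. Lower, turn 10°, test again.

Call:
{"api": "servo_tool", "payload": {
  "increments": [
    [[0, 0, 0.0015], 0, 0.0557],
    [[0, 0, 0.003], 0, 0.0558],
    [[0, 0, 0.003], -4, 0.0558],
    [[0, 0, 0.003], -7, 0.0558],
    [[0, 0, 0.003], -10, 0.0558],
    [[0, 0, 0.003], -10, 0.0558]
  ]
}}

```text
clock: 8.25
eef_pos: [0.5749, 0.1985, 0.1283]
tcp_rot: [0.001, 0.192, 0.981, 0.0]
contact_force: [-0.2, 0.8, 0.4]
width: 0.0558
grip_force: 11.6
```

```bash
python3 q.py
```

```text
8.25 [-0.0105  0.0321  0.0093] -0.18025381956249475 [-0.2473  0.7624  0.4158] 0.7191375241867383 0.055835147041853474 11.564105480792932 [0.5749 0.1985 0.1283]
```

Call:
{"api": "servo_tool", "payload": {
  "increments": [
    [[0, 0, -0.001], 0, 0.0557],
    [[0, 0, -0.002], 0, 0.0557],
    [[0, 0, -0.003], 0, 0.0557],
    [[0, 0, -0.003], 0, 0.0557]
  ]
}}

```text
clock: 8.75
eef_pos: [0.5744, 0.1981, 0.1305]
tcp_rot: [0.0, 0.192, 0.981, -0.0]
contact_force: [1.5, -1.7, -1.5]
width: 0.0561
grip_force: 11.5
```

Call:
{"api": "servo_tool", "payload": {
  "increments": [
    [[0, 0, -0.001], 0, 0.0557],
    [[0, 0, -0.002], 0, 0.0557],
    [[0, 0, -0.002], 0, 0.0557]
  ]
}}

```text
clock: 9.12
eef_pos: [0.574, 0.1981, 0.1324]
tcp_rot: [-0.0, 0.192, 0.981, -0.0]
contact_force: [1.2, -2.2, -1.0]
width: 0.0556
grip_force: 11.5
```

```bash
python3 q.py
```

```text
9.125 [-0.4634 -0.1518  0.1148] 0.057782591320574284 [ 1.1541 -2.1732 -1.0345] 0.7185989986133087 0.0555898816936987 11.487549751473125 [0.574  0.1981 0.1324]
```

Force is only ~1 N: free. Firm the grip a little and lift on, watching the force.

Call:
{"api": "servo_tool", "payload": {
  "increments": [
    [[0, 0, 0], 0, 0.0553],
    [[0, 0, -0.001], 0, 0.0553],
    [[0, 0, -0.002], 0, 0.0553],
    [[0, 0, -0.004], 0, 0.0553],
    [[0, 0, -0.004], 0, 0.0553]
  ]
}}

```text
clock: 9.75
eef_pos: [0.5742, 0.1985, 0.1367]
tcp_rot: [0.0, 0.192, 0.981, 0.0]
contact_force: [-0.1, -1.5, -0.0]
width: 0.0559
grip_force: 23.3
```

```bash
python3 q.py; python3 -c "
from h import *
a=save('side','s1')[1];b=save('scene','c1')[1]
o=np.hstack([cv2.resize(a[270:410,185:325],(400,400)),cv2.resize(b[295:435,305:445],(400,400))]);cv2.imwrite('pics/lift.png',o[:,:,::-1])"
```

```text
9.75 [-0.3477 -0.154   0.0562] 0.029004992684349418 [-0.1497 -1.5382 -0.0118] 0.7185890078325669 0.055934231453309446 23.279955361504108 [0.5742 0.1985 0.1367]
```

View pics/lift.png

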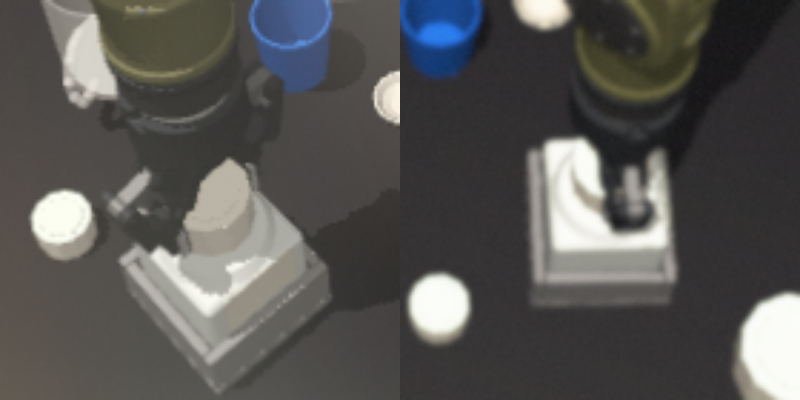

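The cap is held between the fingers just above the shoulder, and the bottle is seated in the stand. I'll keep lifting.

Call:
{"api": "servo_tool", "payload": {
  "increments": [
    [[0, 0, -0.003], 0, 0.055],
    [[0, 0, -0.006], 0, 0.055],
    [[0, 0, -0.009], 0, 0.055],
    [[0, 0, -0.009], 0, 0.055]
  ]
}}

```text
clock: 10.35
eef_pos: [0.5742, 0.1986, 0.1457]
tcp_rot: [0.0, 0.192, 0.981, 0.0]
contact_force: [0.0, -0.6, 0.1]
width: 0.0557
grip_force: 32.8
```

Call:
{"api": "servo_tool", "payload": {
  "increments": [
    [[0, 0, -0.006], 0, 0.055],
    [[0, 0, -0.012], 0, 0.055],
    [[0, 0, -0.018], 0, 0.055],
    [[0, 0, -0.024], 0, 0.055],
    [[0, 0, -0.03], 0, 0.055],
    [[0, 0, -0.04], 0, 0.055],
    [[0, 0, -0.05], 0, 0.055],
    [[0, 0, -0.05], 0, 0.055]
  ]
}}

```text
clock: 11.35
eef_pos: [0.5748, 0.1986, 0.1966]
tcp_rot: [0.001, 0.192, 0.981, 0.001]
contact_force: [0.0, 0.2, -0.5]
width: 0.0552
grip_force: 32.8
```

```bash
python3 q.py; python3 -c "
from h import *
s=arm.sense();print(s['tcp_rot'],s['joints'])
b=save('side','s2')[1];w=save('wrist','w2')[1];
o=np.hstack([b[200:440,150:420],w[:,:][::2,::2]]);cv2.imwrite('pics/lift2.png',o[:,:,::-1])"
```

```text
11.35 [ 0.0341 -0.0466  0.0177] -3.3638276590863825e-05 [ 0.0025  0.1992 -0.4565] 0.7185651479735592 0.055219261028601384 32.832081655506045 [0.5748 0.1986 0.1966]
[9.06973110e-04 1.91778317e-01 9.81437717e-01 5.11938633e-04] [ 3.32617408e-01  3.49210689e-01 -1.09552614e-01  1.10995021e+00
 -2.44194652e-05  7.18565148e-01]
```

View pics/lift2.png

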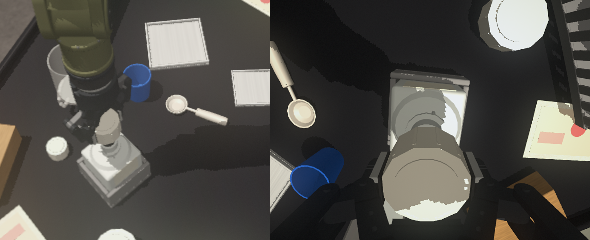

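Cap is clear in the fingers, and the bottle stands in its stand with the neck bare. Carry it over to the tray.

Call:
{"api": "servo_tool", "payload": {
  "increments": [
    [[-0.005, -0.014, -0.005], 0, 0.055],
    [[-0.015, -0.039, -0.01], 0, 0.055],
    [[-0.027, -0.071, -0.01], 0, 0.055],
    [[-0.04, -0.107, -0.01], 0, 0.055],
    [[-0.054, -0.143, -0.01], 0, 0.055],
    [[-0.067, -0.178, -0.01], 0, 0.055],
    [[-0.081, -0.214, -0.01], 0, 0.055],
    [[-0.094, -0.25, -0.01], 0, 0.055]
  ]
}}

```text
clock: 12.45
eef_pos: [0.5664, -0.0708, 0.2053]
tcp_rot: [-0.0, 0.192, 0.981, -0.0]
contact_force: [0.6, 0.1, -0.3]
width: 0.0556
grip_force: 32.9
```

Call:
{"api": "servo_tool", "payload": {
  "increments": [
    [[-0.013, -0.034, 0], 0, 0.055],
    [[-0.024, -0.064, 0], 0, 0.055],
    [[-0.033, -0.086, 0], 0, 0.055],
    [[-0.038, -0.1, 0], 0, 0.055],
    [[-0.041, -0.107, 0], 0, 0.055],
    [[-0.041, -0.107, 0], 0, 0.055],
    [[-0.041, -0.107, 0], 0, 0.055]
  ]
}}

```text
clock: 13.32
eef_pos: [0.5648, -0.1825, 0.2053]
tcp_rot: [-0.0, 0.191, 0.982, 0.0]
contact_force: [0.5, -0.3, 0.0]
width: 0.0556
grip_force: 32.9
```

```bash
python3 q.py; python3 - <<'E'
from h import *
A=vision.camera_model("scene")
P=[at(A,*c,.014) for c in((299,219),(340,247),(303,287),(259,253))]
print(np.round(P,3),np.mean(P,0))
w=save('wrist','w3')[1];cv2.imwrite('pics/w3v.png',w[:,:,::-1])
E
```

```text
13.325 [ 0.0312 -0.0282  0.0111] -0.0007397773333650548 [ 0.4867 -0.2991  0.0297] 0.07239222178724547 0.05556984635938606 32.86970107583329 [ 0.5648 -0.1825  0.2053]
[[ 0.52  -0.27   0.014]
 [ 0.468 -0.141  0.014]
 [ 0.607 -0.083  0.014]
 [ 0.66  -0.225  0.014]] [ 0.56352593 -0.17997992  0.014     ]
```

View pics/w3v.png

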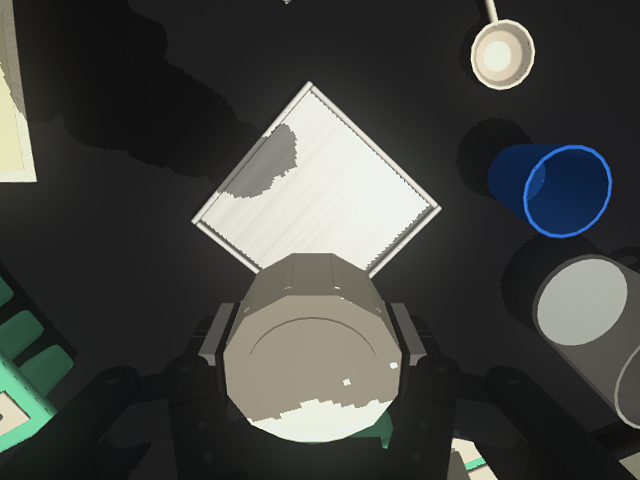

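The tray sits diagonally beneath the held cap (corners at (308,84), (193,221), (440,208)), and the cap is level. Lower it.

Call:
{"api": "servo_tool", "payload": {
  "increments": [
    [[0, 0, 0.03], 0, 0.055],
    [[0, 0, 0.065], 0, 0.055],
    [[0, 0, 0.1], 0, 0.055],
    [[0, 0, 0.135], 0, 0.055],
    [[0, 0, 0.16], 0, 0.055],
    [[0, 0, 0.173], 0, 0.055],
    [[0, 0, 0.179], 0, 0.055],
    [[0, 0, 0.179], 0, 0.055]
  ]
}}

```text
clock: 14.38
eef_pos: [0.5651, -0.1832, 0.0267]
tcp_rot: [0.0, 0.192, 0.981, -0.0]
contact_force: [-0.4, -0.8, -0.3]
width: 0.0552
grip_force: 32.9
```

Call:
{"api": "servo_tool", "payload": {
  "increments": [
    [[0, 0, 0.002], 0, 0.055],
    [[0, 0, 0.004], 0, 0.055],
    [[0, 0, 0.005], 0, 0.055],
    [[0, 0, 0.006], 0, 0.055],
    [[0, 0, 0.006], 0, 0.055]
  ]
}}

```text
clock: 15.0
eef_pos: [0.5647, -0.1832, 0.0202]
tcp_rot: [-0.0, 0.192, 0.981, -0.0]
contact_force: [-0.2, 0.6, -0.9]
width: 0.0555
grip_force: 32.9
```

Call:
{"api": "servo_tool", "payload": {
  "increments": [
    [[0, 0, 0.0005], 0, 0.055],
    [[0, 0, 0.001], 0, 0.055],
    [[0, 0, 0.001], 0, 0.055]
  ]
}}

```text
clock: 15.38
eef_pos: [0.5647, -0.1832, 0.0192]
tcp_rot: [-0.0, 0.192, 0.981, -0.0]
contact_force: [-0.4, -0.1, -1.0]
width: 0.0555
grip_force: 32.9
```

Call:
{"api": "servo_tool", "payload": {
  "increments": [
    [[0, 0, 0.0005], 0, 0.055],
    [[0, 0, 0.001], 0, 0.055],
    [[0, 0, 0.001], 0, 0.055]
  ]
}}

```text
clock: 15.75
eef_pos: [0.5647, -0.1832, 0.0182]
tcp_rot: [-0.0, 0.192, 0.981, 0.0]
contact_force: [0.5, -0.1, -0.4]
width: 0.0556
grip_force: 32.9
```

Call:
{"api": "servo_tool", "payload": {
  "increments": [
    [[0, 0, 0.0005], 0, 0.055],
    [[0, 0, 0.001], 0, 0.055],
    [[0, 0, 0.001], 0, 0.055]
  ]
}}

```text
clock: 16.12
eef_pos: [0.5648, -0.1832, 0.0175]
tcp_rot: [0.0, 0.192, 0.981, 0.0]
contact_force: [-0.6, 0.4, 1.6]
width: 0.0556
grip_force: 33.2
```

Call:
{"api": "servo_tool", "payload": {
  "increments": [
    [[0, 0, 0.0005], 0, 0.055],
    [[0, 0, 0.0005], 0, 0.055]
  ]
}}

```text
clock: 16.38
eef_pos: [0.5648, -0.1832, 0.0175]
tcp_rot: [0.0, 0.192, 0.981, -0.0]
contact_force: [-2.6, 0.9, 6.6]
width: 0.0556
grip_force: 33.8
```

On the floor. Open slowly, then retreat.

Call:
{"api": "servo_tool", "payload": {
  "increments": [
    [[0, 0, -0.0005], 0, 0.0555],
    [[0, 0, -0.0005], 0, 0.056],
    [[0, 0, -0.0005], 0, 0.057],
    [[0, 0, -0.0005], 0, 0.059],
    [[0, 0, -0.0005], 0, 0.063],
    [[0, 0, -0.0005], 0, 0.069],
    [[0, 0, -0.0005], 0, 0.075],
    [[0, 0, -0.0005], 0, 0.075]
  ]
}}

```text
clock: 17.38
eef_pos: [0.5648, -0.1832, 0.0173]
tcp_rot: [0.0, 0.192, 0.981, 0.0]
contact_force: [-0.4, -0.3, -0.4]
width: 0.0749
grip_force: 0.0
```

Call:
{"api": "servo_tool", "payload": {
  "increments": [
    [[0, 0, -0.005], 0, 0.078],
    [[0, 0, -0.015], 0, 0.08],
    [[0, 0, -0.03], 0, 0.08],
    [[0, 0, -0.055], 0, 0.08],
    [[0, 0, -0.085], 0, 0.08],
    [[0, 0, -0.12], 0, 0.08],
    [[0, 0, -0.14], 0, 0.08],
    [[0, 0, -0.14], 0, 0.08]
  ]
}}

```text
clock: 18.38
eef_pos: [0.5664, -0.1838, 0.1602]
tcp_rot: [0.002, 0.192, 0.981, -0.0]
contact_force: [0.1, -0.2, -0.1]
width: 0.0799
grip_force: 0.0
```

```bash
python3 q.py; python3 -c "
from h import *
b=save('side','s9')[1];w=save('wrist','w9')[1];
o=np.hstack([b[170:420,150:470],w[::2,::2][:240].copy() if 0 else cv2.resize(w,(333,250))]);cv2.imwrite('pics/end.png',o[:,:,::-1])"
```

```text
18.375 [0.0045 0.0475 0.001 ] 2.8054265044374915e-05 [ 0.1353 -0.2018 -0.1319] 0.07222604138629608 0.07993393588939214 0.0 [ 0.5664 -0.1838  0.1602]
```

View pics/end.png

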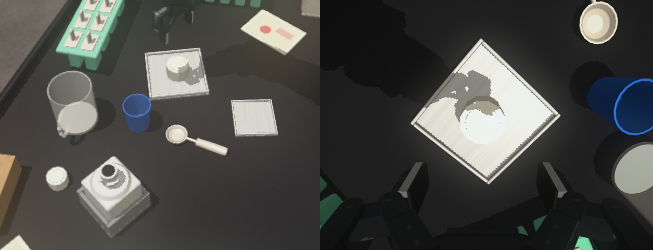

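The cap stands flat and upright at the tray's centre (481,120 in the right half). The bottle is seated with its neck bare, and the bystanders look untouched.

```bash
python3 -c "
from h import *
print(workorder.job_done())"
```

```text
the job is handed in; nothing more can be done
None
```

The cap was broken loose, turned about 95° in total, lifted off and set flat and upright near the centre of the larger metal tray; the job was handed in after about 18.5 s, with the bottle seated and no verdict returned.

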